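# Lift the loaded tray out of the toolbox and hold it level

## Robot

A 7-joint arm with a two-finger parallel gripper is mounted at the origin on the work surface. World frame = base frame: x ahead of the robot, y to its left, z up, the work surface at z = 0. Lengths are in m, angles in degrees, forces in N, time in s.
With the tool pointing down it reaches from about 0.425 to 0.875 m from the base axis. Payload 4.7 kg.
Tool frame: the origin (TCP) lies between the finger pads; the fingertips stand 8 mm ahead of it and the grasp point (between the pads) lies 11 mm behind it (env.tip_extent is the distance from the TCP to the fingertips, in m); z points along the fingers, y is the line along which they close (so a half turn about z gives the same grasp; the last joint's range is limited). The gripper opens to 87 mm and grips with 3 to 60 N. Pads are 19 mm wide; open, the fingers measure 117 mm over their backs; the gripper's body (75 mm by 190 mm) begins 51 mm behind the grasp point.
Start: joints at [77.928, 18.392, -4.016, 83.108, 1.295, 78.541, -3.26], TCP at [0.145, -0.634, 0.231] pointing down, gripper open.
Joint ranges: [-163.93, 163.93], [-17.29, 119.83], [-79.2, 71.16], [3.27, 140.29], [-89.18, 269.18], [5.43, 117.66], [-154.24, 154.24]. Speed limits (degrees/s): [147.25, 147.25, 180, 180, 180, 180, 180].

## Interface

Orientations are given as [roll, pitch, yaw] about the fixed x, y, z axes, in that order (R = Rz(yaw) Ry(pitch) Rx(roll)).
In Python, from cell import sensors, vision, workorder, env gives the robot as it stands.
- The arm moves only by the tool drive_tool, never from a script. Its argument "moves" is a list of rows, each an object of numbers: "x", "y", "z": the shift along the tool's x, y, z in mm; "rx", "ry", "rz": the turn, a rotation vector about the tool's x, y, z in rad; "fingers": the closure, from -1 (fully open) to 1 (shut). In form: [{"x": .., "y": .., "z": .., "rx": .., "ry": .., "rz": .., "fingers": ..}, ...]. A call has 1 to 20 rows; each row is the pose to reach, as a shift and turn from the pose commanded when the call began, along the tool's axes at that moment; what a row does not reach only later rows make up. A row lasts 1/8 s, in which the tool goes at most 62.5 mm and 10.7 degrees, less where a joint would pass 70% of its speed; a pose out of reach is approached as far as the arm can. A call with a gripper value outside its range is refused whole. The fingers move at their own pace and stop on an object; "force" is the grip in N (left out, the last holds). Time passes only in rows, so rows that repeat a pose let the fingers close. It gives the time, the measured TCP pose, the force, the opening and the grip force at its end, in the units of the state.
- sensors.get_obs(): the state, without advancing time (a new reading comes with each control period).
- vision.read_camera(name): name is "scene" or "top" or "wrist"; returns a dict with "image" (384x512x3 uint8, red, green, blue), "fx", "fy", "cx", "cy" (pixels), "R" (3x3) and "t" (3): a world point X has camera coordinates R X + t. Camera axes: x right, y down, z forward; pixel columns grow to the right and rows downward; lengths in m; the calibration is good to about 2 mm. A picture is of the moment at which its call begins. There is no depth.
- workorder.sign_off(): hands the job in; it is judged then, once.
The state is a dict: "time_s": time; "qpos": joint angles; "joint_velocities": joint speeds; "effort": joint torques, N m; "tool_pos": TCP position; "tool_rot": TCP orientation; "force": force on the tool from outside, world axes, zero at the start; "wrist_torque": the same for the moment, N m; "grip_width": finger opening in m; "grasp_force": force on a finger pad.
Only numpy, scipy, OpenCV 4.12 (cv2) and the standard library are available. Lean on these libraries where they do the work, as an engineer would, in place of code of your own. Each camera call takes 0.05 s, during which the arm holds its last target. There are 200 camera calls.

## Task

Take the toolbox's lift-out tray by the bar handle, gently (the plastic bar cracks if squeezed hard: set a grip of 40 N or less), and lift it straight up, level all the way, so that the battery pack and sockets lying in it neither tip nor spill. Hold it still and level above the toolbox, its underside at least 5 cm above the toolbox's rim, for three seconds, and finish while still holding it there; leave the other tools on the table alone.

Things in the scene. Friction and masses are not known exactly. Their poses are not given: they have to be found in the camera images.
- tray: Loose white plastic tray, 130 (x) x 300 (y) x 40 mm high, walls and floor 4 mm, 0.25 kg, centre of mass at mid-length. Origin: centre of underside; z up, y lengthwise. Rests on ledges in the toolbox, underside 75 mm above the table, 8 mm play each side in x, 6 in y. Bar handle along y over its whole length, a post at each end. Dividers at y = +-110 mm fence off the end compartments.
- tray_handle (a point): Middle of the tray's grey bar handle, centre of its section, 92 mm above the tray's origin; axes as the tray's. The bar is 14 mm wide (x), 16 mm tall, free for a pinch across x from above anywhere from y = -100 to 100 mm. Gripped far from the loaded tray's centre of mass, it can droop or turn between the fingers.
- toolbox: Open black plastic toolbox, fixed to the table, 156 (x) x 322 (y) x 120 mm high (rim 120 mm above the table). Origin: centre of its underside, z up, y along its length. The tray sits in it.
- battery: Loose black drill battery pack, flat in the tray's middle compartment under the bar: 74 (x) x 80 (y) x 42 mm high, about 0.40 kg (+-15 %), the heaviest thing in the tray. It lies elsewhere along the tray each time and shifts the loaded tray's centre of mass. Origin: centre of the underside, z up.
- socket_a: Loose steel socket, 26 mm in diameter, 30 mm tall, 0.06 kg, standing in the tray's end compartment at the tray's +y end. Origin: centre of the underside, z up.
- socket_b: The same kind of socket, standing in the end compartment at the tray's -y end.
- hammer: Claw hammer with a wooden handle, lying on the table on the toolbox's far side; bystander. Origin on the tool's underside.
- screwdriver: Screwdriver with a yellow handle, lying on the table beside one end of the toolbox; bystander. Origin on the tool's underside.
- tape: Tape measure, 72 x 70 x 36 mm, on the table beside the other end of the toolbox; bystander. Origin: centre of the underside.

How it is judged:
By the outcome, as a careful person would: the job done as asked, in the order asked, and still so for the second after the job is handed in, while the arm keeps its last pose, push and grip.
It also fails if it takes over 42 s, if anything falls off the work surface, if the arm or the gripper's body presses on something with over 40 N, if the wrist force passes 120 N, or if a joint passes its speed limit or range.

## Working session

There is one attempt and no reset: what is moved stays moved. The work goes in short steps, Python scripts to look and compute and a tool call to move; the robot and the scene stay as the last step left them, time stands still between calls to the robot, and variables do not carry over. Pictures are saved under pics/ and viewed, at most 10 in all, crops included, and the job is handed in when it is done.

Besides the shell and the picture viewer there is one more tool, called after "Emit:" by a JSON object that holds its "method" and its "body", one argument or row to a line. drive_tool: Moves the arm, as the interface text tells. Its arguments: {"type":"object","properties":{"moves":{"type":"array"},"force":{"type":"number"}},"required":["moves"]}

```bash
mkdir -p pics
python3 - <<'E'
from cell import sensors, vision
import cv2,numpy as np,pickle
o=sensors.get_obs();print({k:np.round(v,3) for k,v in o.items()})
d={n:vision.read_camera(n) for n in("scene","top")}
pickle.dump(d,open("v0.pkl","wb"))
for n in d:
    print(n,d[n]["fx"],np.round(d[n]["R"],3).tolist(),np.round(d[n]["t"],3))
    cv2.imwrite(f"pics/{n}0.png",cv2.resize(d[n]["image"],(800,600),interpolation=cv2.INTER_CUBIC)[:,:,::-1])
E
```

```text
{'time_s': np.float64(0.0), 'qpos': array([77.926, 18.438, -4.016, 83.176,  1.294, 78.541, -3.257]), 'joint_velocities': array([ 0.069,  0.075,  0.038, -0.053, -0.045,  0.068,  0.101]), 'effort': array([ 1.0000e-03, -4.9129e+01, -4.0400e-01, -3.1253e+01, -6.4000e-02,
        4.4000e-02,  0.0000e+00]), 'tool_pos': array([ 0.145, -0.633,  0.229]), 'tool_rot': array([-1.7989e+02,  5.0000e-03,  1.2887e+01]), 'force': array([-0.272,  0.595,  0.461]), 'wrist_torque': array([-0.015, -0.053,  0.032]), 'grasp_force': np.float64(0.0), 'grip_width': np.float64(0.087)}
scene 429.6774508605221 [[0.865, 0.501, -0.019], [0.372, -0.667, -0.645], [-0.336, 0.551, -0.764]] [-0.554 -0.126  1.52 ]
top 346.6031670900315 [[-0.004, -1.0, -0.005], [-0.983, 0.005, -0.186], [0.186, 0.005, -0.983]] [0.039 0.608 0.853]
```

View pics/scene0.png

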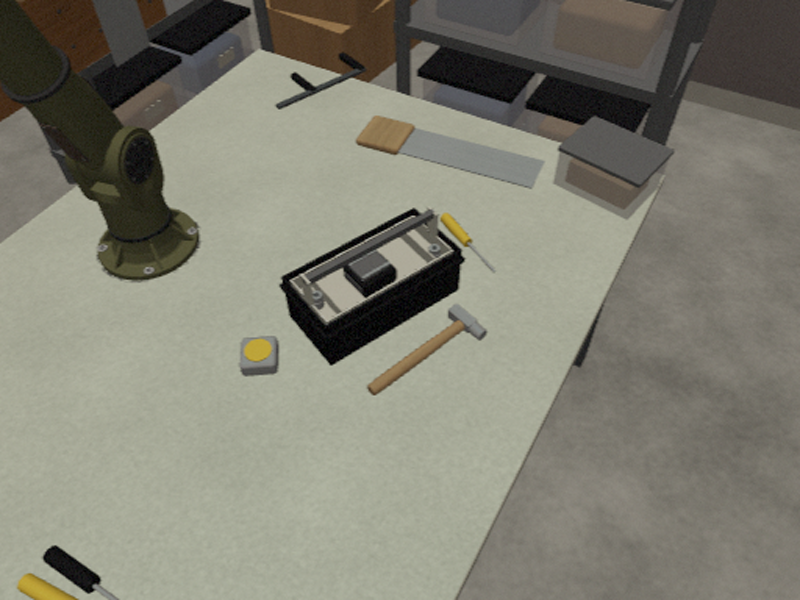

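View pics/top0.png

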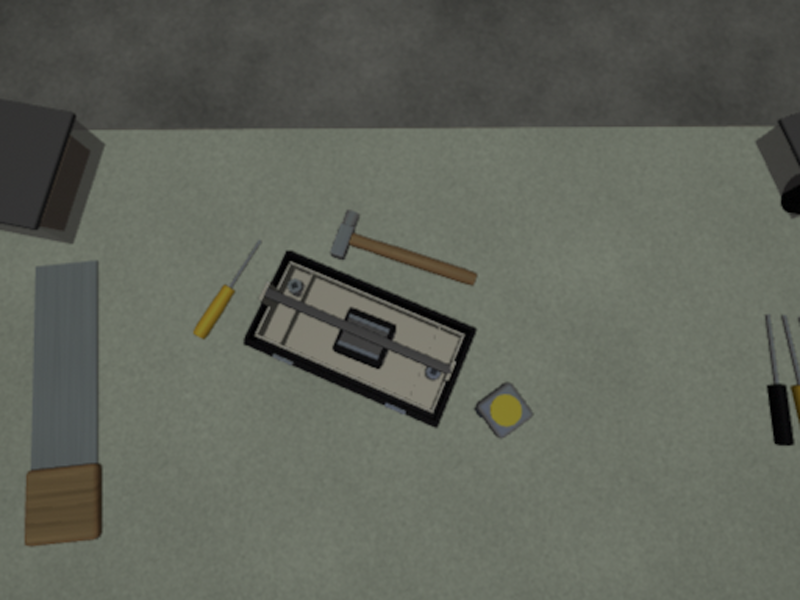

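The top view (800 px scale) shows the bar running from about (266,294) to (453,369), with the battery top around (366,337). The rim corners are near (290,252), (475,326), (437,426) and (246,343). The screwdriver lies beyond the left end and the tape beyond the right end.

```bash
cat > h.py <<'E'
import numpy as np
def ray(c,uv,z):
    R,t=np.array(c["R"]),np.array(c["t"]); C=-R.T@t
    d=R.T@np.array([(uv[0]-c["cx"])/c["fx"],(uv[1]-c["cy"])/c["fy"],1]); return (C+d*(z-C[2])/d[2])
E
python3 - <<'E'
import pickle,numpy as np,cv2
from h import *
d=pickle.load(open("v0.pkl","rb"));c=d["top"];s=1.5625
g=lambda p,z,c=c:ray(c,(np.array(p)+.5)/s-.5,z)
rim=np.array([g(p,.12) for p in[(290,252),(475,326),(437,426),(246,343)]]);print("rim",rim.round(4),rim.mean(0))
for i in range(4):
    e=rim[(i+1)%4]-rim[i];print(np.linalg.norm(e),np.degrees(np.arctan2(e[1],e[0])))
# dark mask
im=c["image"];v=im.max(2);x0,y0,x1,y1=150,155,310,280
m=np.zeros_like(v);m[y0:y1,x0:x1]=(v[y0:y1,x0:x1]<45)*255
cs,_=cv2.findContours(m,cv2.RETR_EXTERNAL,2);k=max(cs,key=cv2.contourArea);P=np.array([g0 for g0 in k[:,0]])
W=np.array([ray(c,p,.12)[:2] for p in P],np.float32)
print("rect",cv2.minAreaRect(W*1000))
a,b=g((266,294),.175),g((453,369),.175);print("bar",a,b,np.linalg.norm(a-b),(a+b)/2,np.degrees(np.arctan2(*(a-b)[1::-1])))
print("bat",g((366,337),.121))
s0=d["scene"]
crop=im[150:285,145:315];cv2.imwrite("pics/c1.png",cv2.resize(crop,None,fx=4.4,fy=4.4,interpolation=cv2.INTER_CUBIC)[:,:,::-1]*1)
E
```

```text
rim [[ 0.6674  0.2142  0.12  ]
 [ 0.5479 -0.0759  0.12  ]
 [ 0.3978 -0.0149  0.12  ]
 [ 0.5231  0.2769  0.12  ]] [0.53403206 0.10009231 0.12      ]
0.31379926297095384 -112.40335844666245
0.1620235891648772 157.87388687077262
0.31759853940717797 66.76128042291121
0.15741956991344716 -23.48860196725021
rect ((533.9312133789062, 103.06790161132812), (322.78643798828125, 161.1334991455078), 66.70895385742188)
bar [0.58908591 0.23510122 0.175     ] [ 0.47926305 -0.03570101  0.175     ] 0.292224065523643 [0.53417448 0.0997001  0.175     ] 67.92516427255372
bat [0.53142495 0.0922541  0.121     ]
```

View pics/c1.png

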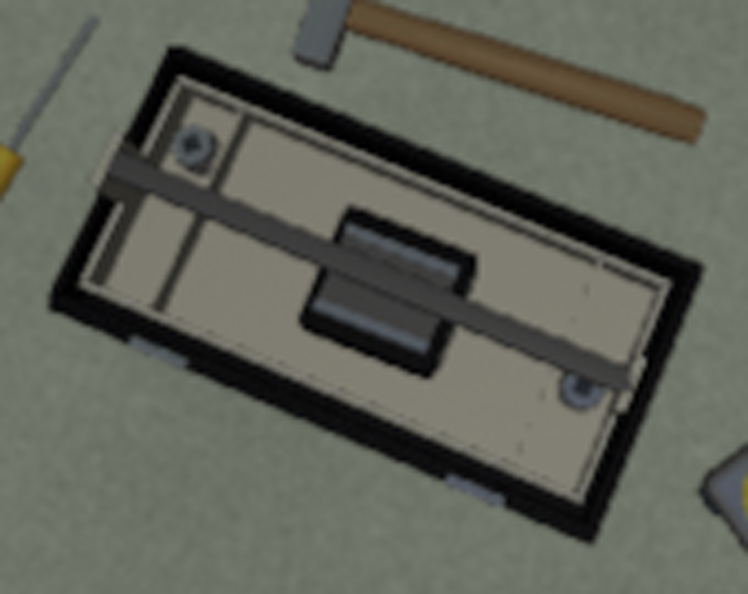

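The crop (4.4× zoom, offset 145,150) shows the bar ends at about (125,165) and (630,378). The battery corners are near (350,210), (474,255), (432,377) and (302,325), slightly toward the −y end.

Run:
```python
import pickle,numpy as np,cv2
from h import *
from scipy.spatial.transform import Rotation as Ro
d=pickle.load(open("v0.pkl","rb"));c=d["top"]
g=lambda p,z:ray(c,(np.array(p)+.5)/4.4-.5+[145,150],z)
# bar: line fit of dark strip centre along cross-sections
im=c["image"].max(2).astype(float)
a,b=g((125,165),.175),g((630,378),.175);print(a,b,(a+b)/2,np.linalg.norm(a-b),np.degrees(np.arctan2(*(a-b)[1::-1])))
B=np.mean([g(p,.121) for p in[(350,210),(474,255),(432,377),(302,325)]],0)
u=(a-b)/np.linalg.norm(a-b);print("bat",B,"along",(B-(a+b)/2)@u)
q=[];w=np.array([-u[1],u[0],0])
R,t=np.array(c["R"]),np.array(c["t"])
for s in np.r_[-.12:-.06:.005,.04:.085:.005]:
    o=np.arange(-.018,.0181,.0005);I=[]
    for x in o:
        p=R@((a+b)/2+u*s+w*x)+t;I.append(cv2.getRectSubPix(im.astype(np.float32),(1,1),(float(c["fx"]*p[0]/p[2]+c["cx"]),float(c["fy"]*p[1]/p[2]+c["cy"])))[0,0])
    I=np.array(I);k=I<(I.min()+I.max())/2;q.append((s,o[k].mean(),k.sum()*.5))
q=np.array(q);print(q.round(4));f=np.polyfit(q[:,0],q[:,1],1);print(f)
```

```text
[0.59106917 0.22841163 0.175     ] [ 0.48028808 -0.03140519  0.175     ] [0.53567862 0.09850322 0.175     ] 0.2824486252414656 66.90749564701207
bat [0.53069631 0.09449056 0.121     ] along -0.00564528461724181
[[-1.20e-01  6.80e-03  2.30e+01]
 [-1.15e-01  6.80e-03  2.30e+01]
 [-1.10e-01  6.80e-03  2.30e+01]
 [-1.05e-01  2.30e-03  1.60e+01]
 [-1.00e-01  2.30e-03  1.50e+01]
 [-9.50e-02  2.80e-03  1.50e+01]
 [-9.00e-02  2.50e-03  1.55e+01]
 [-8.50e-02  2.50e-03  1.45e+01]
 [-8.00e-02  2.50e-03  1.45e+01]
 [-7.50e-02  2.50e-03  1.55e+01]
 [-7.00e-02  2.50e-03  1.55e+01]
 [-6.50e-02  2.50e-03  1.45e+01]
 [ 4.00e-02  2.00e-03  1.55e+01]
 [ 4.50e-02  2.00e-03  1.55e+01]
 [ 5.00e-02  2.00e-03  1.45e+01]
 [ 5.50e-02  2.30e-03  1.50e+01]
 [ 6.00e-02  2.00e-03  1.55e+01]
 [ 6.50e-02  2.00e-03  1.45e+01]
 [ 7.00e-02  2.00e-03  1.45e+01]
 [ 7.50e-02  2.00e-03  1.55e+01]
 [ 8.00e-02  2.00e-03  1.55e+01]]
[-0.01179891  0.0025726 ]
```

Emit:
{"method": "drive_tool", "body": {
  "moves": [
    {"x": 20, "y": -8, "z": -10, "rz": -0.05},
    {"x": 60, "y": -24, "z": -20, "rz": -0.1},
    {"x": 110, "y": -45, "z": -30, "rz": -0.2},
    {"x": 160, "y": -65, "z": -40, "rz": -0.3},
    {"x": 210, "y": -85, "z": -40, "rz": -0.4},
    {"x": 260, "y": -105, "z": -40, "rz": -0.5},
    {"x": 310, "y": -126, "z": -40, "rz": -0.6},
    {"x": 355, "y": -145, "z": -40, "rz": -0.7},
    {"x": 400, "y": -170, "z": -40, "rz": -0.8},
    {"x": 435, "y": -205, "z": -40, "rz": -0.9},
    {"x": 455, "y": -245, "z": -40, "rz": -0.939},
    {"x": 470, "y": -290, "z": -40, "rz": -0.939},
    {"x": 480, "y": -340, "z": -40, "rz": -0.939},
    {"x": 490, "y": -390, "z": -40, "rz": -0.939},
    {"x": 500, "y": -440, "z": -40, "rz": -0.939},
    {"x": 510, "y": -490, "z": -40, "rz": -0.939},
    {"x": 520, "y": -540, "z": -40, "rz": -0.939},
    {"x": 530, "y": -585, "z": -40, "rz": -0.939},
    {"x": 538, "y": -615, "z": -40, "rz": -0.939},
    {"x": 540, "y": -625, "z": -40, "rz": -0.939}
  ],
  "force": 30
}}

```text
invalid input at $.moves[0]: expected keys x, y, z, rx, ry, rz, fingers
```

Emit:
{"method": "drive_tool", "body": {
  "moves": [
    {"x": 20, "y": -8, "z": -10, "rx": 0, "ry": 0, "rz": -0.05, "fingers": -1},
    {"x": 60, "y": -24, "z": -20, "rx": 0, "ry": 0, "rz": -0.1, "fingers": -1},
    {"x": 110, "y": -45, "z": -30, "rx": 0, "ry": 0, "rz": -0.2, "fingers": -1},
    {"x": 160, "y": -65, "z": -40, "rx": 0, "ry": 0, "rz": -0.3, "fingers": -1},
    {"x": 210, "y": -85, "z": -40, "rx": 0, "ry": 0, "rz": -0.4, "fingers": -1},
    {"x": 260, "y": -105, "z": -40, "rx": 0, "ry": 0, "rz": -0.5, "fingers": -1},
    {"x": 310, "y": -126, "z": -40, "rx": 0, "ry": 0, "rz": -0.6, "fingers": -1},
    {"x": 355, "y": -145, "z": -40, "rx": 0, "ry": 0, "rz": -0.7, "fingers": -1},
    {"x": 400, "y": -170, "z": -40, "rx": 0, "ry": 0, "rz": -0.8, "fingers": -1},
    {"x": 435, "y": -205, "z": -40, "rx": 0, "ry": 0, "rz": -0.9, "fingers": -1},
    {"x": 455, "y": -245, "z": -40, "rx": 0, "ry": 0, "rz": -0.939, "fingers": -1},
    {"x": 470, "y": -290, "z": -40, "rx": 0, "ry": 0, "rz": -0.939, "fingers": -1},
    {"x": 480, "y": -340, "z": -40, "rx": 0, "ry": 0, "rz": -0.939, "fingers": -1},
    {"x": 490, "y": -390, "z": -40, "rx": 0, "ry": 0, "rz": -0.939, "fingers": -1},
    {"x": 500, "y": -440, "z": -40, "rx": 0, "ry": 0, "rz": -0.939, "fingers": -1},
    {"x": 510, "y": -490, "z": -40, "rx": 0, "ry": 0, "rz": -0.939, "fingers": -1},
    {"x": 520, "y": -540, "z": -40, "rx": 0, "ry": 0, "rz": -0.939, "fingers": -1},
    {"x": 530, "y": -585, "z": -40, "rx": 0, "ry": 0, "rz": -0.939, "fingers": -1},
    {"x": 538, "y": -615, "z": -40, "rx": 0, "ry": 0, "rz": -0.939, "fingers": -1},
    {"x": 540, "y": -625, "z": -40, "rx": 0, "ry": 0, "rz": -0.939, "fingers": -1}
  ],
  "force": 30
}}

```text
time_s: 2.6
tool_pos: [0.531, 0.0998, 0.2713]
tool_rot: [180.0, -0.0, 67.1]
force: [-0.2, -0.2, 0.3]
grip_width: 0.0869
grasp_force: 0.0
```

Run:
```python
from cell import sensors, vision
import cv2,numpy as np,pickle
c=vision.read_camera("wrist");pickle.dump(c,open("w.pkl","wb"))
o=sensors.get_obs();print(o["tool_pos"],o["tool_rot"],o["force"])
R,t=np.array(c["R"]),np.array(c["t"]);print(c["fx"],R.round(3).tolist(),-R.T@t)
cv2.imwrite("pics/w0.png",c["image"][:,:,::-1])
```

```text
[0.53115953 0.09954846 0.27104749] [ 1.79983464e+02 -3.33901933e-02  6.70120793e+01] [-0.30574705  1.00379482 -0.28356235]
311.3706832075961 [[0.921, -0.389, -0.001], [-0.373, -0.885, 0.279], [-0.109, -0.257, -0.96]] [0.56037989 0.17018666 0.42538941]
```

View pics/w0.png

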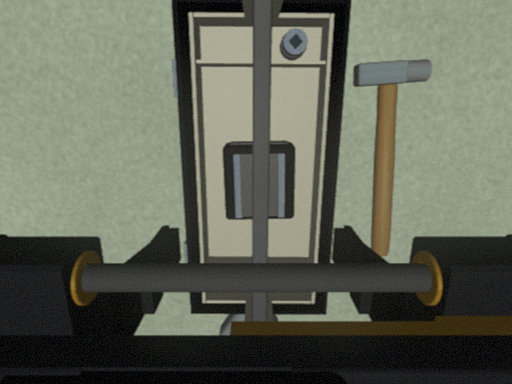

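The wrist view shows the bar running down the middle at column 261 (rows 100 to 220). The battery spans columns 224–294 and rows 142–219, and the +y divider is at row 62.

Run:
```python
import pickle,numpy as np
from h import *
c=pickle.load(open("w.pkl","rb"));g=lambda p,z:ray(c,p,z)
im=c["image"].astype(float).max(2)
for r in(40,80,110,130,230,250):
    seg=im[r,235:290];th=(np.sort(seg)[:8].mean()+np.median(seg))/2;k=np.where(seg<th)[0]+235;m=(k.min()+k.max())/2;print(r,k.min(),k.max(),g((m,r),.175).round(4))
a=g((261,80),.175);u=np.array([np.cos(np.radians(66.7)),np.sin(np.radians(66.7)),0])
B=np.mean([g(p,.121) for p in[(224,142),(294,142),(294,219),(224,219)]],0)
C=np.array([.534,.0995,0])
print("bat",B,(B-C)@u)
print("div+",(g((261,60),.115)-C)@u,(g((261,66),.115)-C)@u,"walls",(g((261,14),.115)-C)@u,(g((261,302),.115)-C)@u)
print("bat front/back",(g((259,142),.121)-C)@u,(g((259,219),.121)-C)@u)
```

```text
40 253 289 [0.5875 0.2069 0.175 ]
80 253 270 [0.5705 0.1841 0.175 ]
110 253 269 [0.5617 0.164  0.175 ]
130 253 269 [0.5558 0.1499 0.175 ]
230 252 267 [0.5218 0.0717 0.175 ]
250 252 267 [0.5145 0.0542 0.175 ]
bat [0.53322106 0.0989168  0.121     ] -0.0008437493317719528
div+ 0.11354183793056258 0.1083882894440304 walls 0.1514100039113914 -0.1452595584856232
bat front/back 0.03904448465021791 -0.04073192962495841
```

Emit:
{"method": "drive_tool", "body": {
  "moves": [
    {"x": 3, "y": 0, "z": 15, "rx": 0, "ry": 0, "rz": 0, "fingers": -1},
    {"x": 3, "y": 0, "z": 35, "rx": 0, "ry": 0, "rz": 0, "fingers": -1},
    {"x": 3, "y": 0, "z": 50, "rx": 0, "ry": 0, "rz": 0, "fingers": -1},
    {"x": 3, "y": 0, "z": 60, "rx": 0, "ry": 0, "rz": 0, "fingers": -1},
    {"x": 3, "y": 0, "z": 60, "rx": 0, "ry": 0, "rz": 0, "fingers": -1},
    {"x": 3, "y": 0, "z": 60, "rx": 0, "ry": 0, "rz": 0, "fingers": -1},
    {"x": 3, "y": 0, "z": 60, "rx": 0, "ry": 0, "rz": 0, "fingers": -1}
  ],
  "force": 30
}}

```text
time_s: 3.52
tool_pos: [0.5336, 0.0989, 0.2112]
tool_rot: [179.9, -0.0, 66.7]
force: [-1.0, 0.2, 0.5]
grip_width: 0.0873
grasp_force: 0.0
```

Emit:
{"method": "drive_tool", "body": {
  "moves": [
    {"x": 0, "y": 0, "z": 12, "rx": 0, "ry": 0, "rz": 0, "fingers": -1},
    {"x": 0, "y": 0, "z": 28, "rx": 0, "ry": 0, "rz": 0, "fingers": -1},
    {"x": 0, "y": 0, "z": 42, "rx": 0, "ry": 0, "rz": 0, "fingers": -1},
    {"x": 0, "y": 0, "z": 52, "rx": 0, "ry": 0, "rz": 0, "fingers": -1},
    {"x": 0, "y": 0, "z": 55, "rx": 0, "ry": 0, "rz": 0, "fingers": -1},
    {"x": 0, "y": 0, "z": 55, "rx": 0, "ry": 0, "rz": 0, "fingers": -1},
    {"x": 0, "y": 0, "z": 55, "rx": 0, "ry": 0, "rz": 0, "fingers": -0.5},
    {"x": 0, "y": 0, "z": 55, "rx": 0, "ry": 0, "rz": 0, "fingers": 0},
    {"x": 0, "y": 0, "z": 55, "rx": 0, "ry": 0, "rz": 0, "fingers": 0.3},
    {"x": 0, "y": 0, "z": 55, "rx": 0, "ry": 0, "rz": 0, "fingers": 0.5},
    {"x": 0, "y": 0, "z": 55, "rx": 0, "ry": 0, "rz": 0, "fingers": 0.6},
    {"x": 0, "y": 0, "z": 55, "rx": 0, "ry": 0, "rz": 0, "fingers": 0.7},
    {"x": 0, "y": 0, "z": 55, "rx": 0, "ry": 0, "rz": 0, "fingers": 0.8},
    {"x": 0, "y": 0, "z": 55, "rx": 0, "ry": 0, "rz": 0, "fingers": 1},
    {"x": 0, "y": 0, "z": 55, "rx": 0, "ry": 0, "rz": 0, "fingers": 1},
    {"x": 0, "y": 0, "z": 55, "rx": 0, "ry": 0, "rz": 0, "fingers": 1}
  ],
  "force": 30
}}

```text
time_s: 5.52
tool_pos: [0.5339, 0.0983, 0.1556]
tool_rot: [179.9, -0.0, 66.7]
force: [3.9, -1.9, -2.6]
grip_width: 0.0139
grasp_force: 30.0
```

Emit:
{"method": "drive_tool", "body": {
  "moves": [
    {"x": 0, "y": 0, "z": -1, "rx": 0, "ry": 0, "rz": 0, "fingers": 1},
    {"x": 0, "y": 0, "z": -2, "rx": 0, "ry": 0, "rz": 0, "fingers": 1},
    {"x": 0, "y": 0, "z": -4, "rx": 0, "ry": 0, "rz": 0, "fingers": 1},
    {"x": 0, "y": 0, "z": -6, "rx": 0, "ry": 0, "rz": 0, "fingers": 1},
    {"x": 0, "y": 0, "z": -8, "rx": 0, "ry": 0, "rz": 0, "fingers": 1},
    {"x": 0, "y": 0, "z": -10, "rx": 0, "ry": 0, "rz": 0, "fingers": 1},
    {"x": 0, "y": 0, "z": -10, "rx": 0, "ry": 0, "rz": 0, "fingers": 1},
    {"x": 0, "y": 0, "z": -10, "rx": 0, "ry": 0, "rz": 0, "fingers": 1},
    {"x": 0, "y": 0, "z": -10, "rx": 0, "ry": 0, "rz": 0, "fingers": 1}
  ],
  "force": 35
}}

```text
time_s: 6.65
tool_pos: [0.5331, 0.0987, 0.1654]
tool_rot: [-180.0, 0.0, 66.7]
force: [0.2, 0.8, -8.0]
grip_width: 0.0135
grasp_force: 35.0
```

Run:
```python
from cell import sensors, vision
import cv2,numpy as np,pickle
d={n:vision.read_camera(n) for n in("scene","top")};pickle.dump(d,open("v1.pkl","wb"))
o=sensors.get_obs();print(o["tool_pos"],o["tool_rot"],o["force"],o["wrist_torque"],o["grasp_force"])
im=d["scene"]["image"][120:240,170:310];cv2.imwrite("pics/s1.png",cv2.resize(im,None,fx=5,fy=5,interpolation=2)[:,:,::-1])
```

```text
[0.53306447 0.09872565 0.16542075] [-1.79989206e+02  9.09640290e-03  6.66835600e+01] [ 0.56585274 -1.36898907 -7.7481716 ] [-0.03538417 -0.03227103  0.01158139] 34.99867161735892
```

View pics/s1.png

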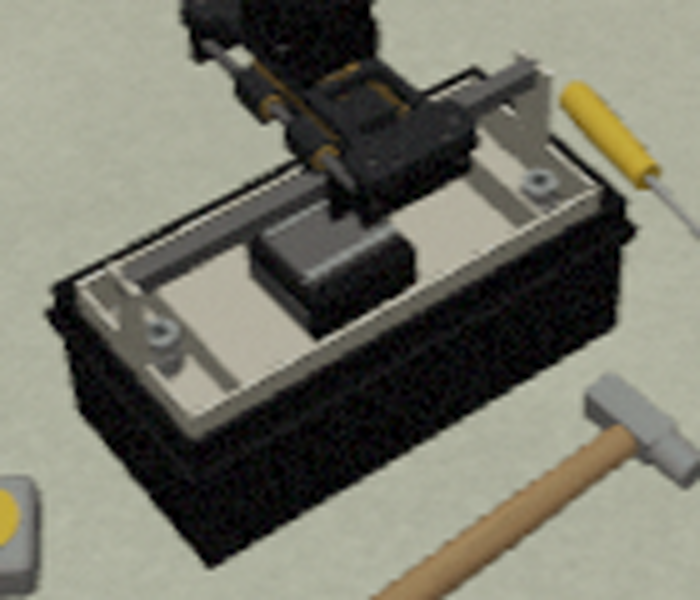

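The whole load is off its ledges at about 7.8 N with almost no wrist moment, and the tray looks level with its rim parallel to the box. I'll lift it the rest of the way.

Emit:
{"method": "drive_tool", "body": {
  "moves": [
    {"x": 0, "y": 0, "z": -2, "rx": 0, "ry": 0, "rz": 0, "fingers": 1},
    {"x": 0, "y": 0, "z": -5, "rx": 0, "ry": 0, "rz": 0, "fingers": 1},
    {"x": 0, "y": 0, "z": -10, "rx": 0, "ry": 0, "rz": 0, "fingers": 1},
    {"x": 0, "y": 0, "z": -16, "rx": 0, "ry": 0, "rz": 0, "fingers": 1},
    {"x": 0, "y": 0, "z": -23, "rx": 0, "ry": 0, "rz": 0, "fingers": 1},
    {"x": 0, "y": 0, "z": -31, "rx": 0, "ry": 0, "rz": 0, "fingers": 1},
    {"x": 0, "y": 0, "z": -39, "rx": 0, "ry": 0, "rz": 0, "fingers": 1},
    {"x": 0, "y": 0, "z": -47, "rx": 0, "ry": 0, "rz": 0, "fingers": 1},
    {"x": 0, "y": 0, "z": -55, "rx": 0, "ry": 0, "rz": 0, "fingers": 1},
    {"x": 0, "y": 0, "z": -63, "rx": 0, "ry": 0, "rz": 0, "fingers": 1},
    {"x": 0, "y": 0, "z": -71, "rx": 0, "ry": 0, "rz": 0, "fingers": 1},
    {"x": 0, "y": 0, "z": -79, "rx": 0, "ry": 0, "rz": 0, "fingers": 1},
    {"x": 0, "y": 0, "z": -87, "rx": 0, "ry": 0, "rz": 0, "fingers": 1},
    {"x": 0, "y": 0, "z": -94, "rx": 0, "ry": 0, "rz": 0, "fingers": 1},
    {"x": 0, "y": 0, "z": -100, "rx": 0, "ry": 0, "rz": 0, "fingers": 1},
    {"x": 0, "y": 0, "z": -105, "rx": 0, "ry": 0, "rz": 0, "fingers": 1},
    {"x": 0, "y": 0, "z": -108, "rx": 0, "ry": 0, "rz": 0, "fingers": 1},
    {"x": 0, "y": 0, "z": -110, "rx": 0, "ry": 0, "rz": 0, "fingers": 1},
    {"x": 0, "y": 0, "z": -110, "rx": 0, "ry": 0, "rz": 0, "fingers": 1},
    {"x": 0, "y": 0, "z": -110, "rx": 0, "ry": 0, "rz": 0, "fingers": 1}
  ],
  "force": 35
}}

```text
time_s: 9.25
tool_pos: [0.533, 0.0987, 0.2753]
tool_rot: [-180.0, 0.0, 66.7]
force: [0.2, 0.0, -7.1]
grip_width: 0.0137
grasp_force: 35.0
```

Run:
```python
from cell import sensors, vision
import cv2,numpy as np,pickle
d=vision.read_camera("scene");pickle.dump(d,open("v2.pkl","wb"))
o=sensors.get_obs();print(o["tool_pos"],o["tool_rot"],o["force"],o["wrist_torque"],o["grasp_force"])
im=d["image"][90:240,150:330];cv2.imwrite("pics/s2.png",cv2.resize(im,None,fx=4,fy=4,interpolation=2)[:,:,::-1])
```

```text
[0.5330093  0.09869539 0.27529119] [-1.79979132e+02  1.67875665e-02  6.66818769e+01] [-3.90674203e-03 -6.86525022e-01 -8.43248028e+00] [-0.02922707 -0.0723156   0.00640751] 34.99863239005208
```

View pics/s2.png

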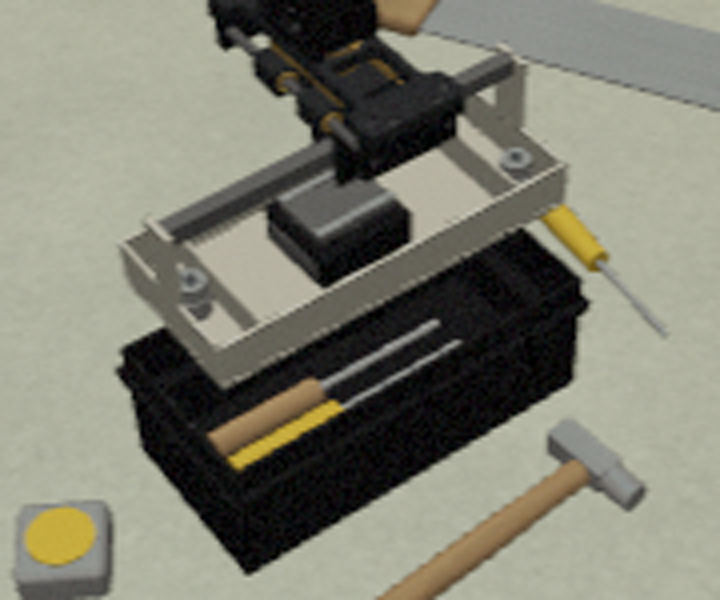

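The tray hangs above the box with the battery and both sockets in place. Its front top corners are at crop pixels (222,348) and (565,168). I'll check the level by casting those onto the tray's side plane.

Run:
```python
import pickle,numpy as np
c=pickle.load(open("v2.pkl","rb"));R,t=np.array(c["R"]),np.array(c["t"]);C=-R.T@t
y=np.radians(66.68);u=np.array([np.cos(y),np.sin(y),0]);n=np.array([u[1],-u[0],0]);O=np.array([.533,.0987,0])
def f(p,off):
    uv=(np.array(p)+.5)/4-.5+[150,90]
    d=R.T@np.array([(uv[0]-c["cx"])/c["fx"],(uv[1]-c["cy"])/c["fy"],1]);X=C+d*((O-C)@n+off)/(d@n);return ((X-O)@u).round(4),X[2].round(4)
for p in[(222,348),(565,168),(228,386),(562,204)]:print(p,f(p,.065))
for p in[(170,228),(512,62)]:print("bar",p,f(p,0))
```

```text
(222, 348) (np.float64(-0.1394), np.float64(0.2331))
(565, 168) (np.float64(0.1547), np.float64(0.229))
(228, 386) (np.float64(-0.1392), np.float64(0.1948))
(562, 204) (np.float64(0.1542), np.float64(0.1938))
bar (170, 228) (np.float64(-0.1316), np.float64(0.2881))
bar (512, 62) (np.float64(0.156), np.float64(0.2837))
```

Emit:
{"method": "drive_tool", "body": {
  "moves": [
    {"x": 0, "y": 0, "z": 0, "rx": 0, "ry": 0, "rz": 0, "fingers": 1},
    {"x": 0, "y": 0, "z": 0, "rx": 0, "ry": 0, "rz": 0, "fingers": 1},
    {"x": 0, "y": 0, "z": 0, "rx": 0, "ry": 0, "rz": 0, "fingers": 1},
    {"x": 0, "y": 0, "z": 0, "rx": 0, "ry": 0, "rz": 0, "fingers": 1},
    {"x": 0, "y": 0, "z": 0, "rx": 0, "ry": 0, "rz": 0, "fingers": 1},
    {"x": 0, "y": 0, "z": 0, "rx": 0, "ry": 0, "rz": 0, "fingers": 1},
    {"x": 0, "y": 0, "z": 0, "rx": 0, "ry": 0, "rz": 0, "fingers": 1},
    {"x": 0, "y": 0, "z": 0, "rx": 0, "ry": 0, "rz": 0, "fingers": 1},
    {"x": 0, "y": 0, "z": 0, "rx": 0, "ry": 0, "rz": 0, "fingers": 1},
    {"x": 0, "y": 0, "z": 0, "rx": 0, "ry": 0, "rz": 0, "fingers": 1},
    {"x": 0, "y": 0, "z": 0, "rx": 0, "ry": 0, "rz": 0, "fingers": 1},
    {"x": 0, "y": 0, "z": 0, "rx": 0, "ry": 0, "rz": 0, "fingers": 1},
    {"x": 0, "y": 0, "z": 0, "rx": 0, "ry": 0, "rz": 0, "fingers": 1},
    {"x": 0, "y": 0, "z": 0, "rx": 0, "ry": 0, "rz": 0, "fingers": 1}
  ],
  "force": 35
}}

```text
time_s: 11.05
tool_pos: [0.5331, 0.0987, 0.2755]
tool_rot: [180.0, 0.0, 66.7]
force: [0.0, 0.1, -7.9]
grip_width: 0.0136
grasp_force: 35.0
```

Emit:
{"method": "drive_tool", "body": {
  "moves": [
    {"x": 0, "y": 0, "z": 0, "rx": 0, "ry": 0, "rz": 0, "fingers": 1},
    {"x": 0, "y": 0, "z": 0, "rx": 0, "ry": 0, "rz": 0, "fingers": 1},
    {"x": 0, "y": 0, "z": 0, "rx": 0, "ry": 0, "rz": 0, "fingers": 1},
    {"x": 0, "y": 0, "z": 0, "rx": 0, "ry": 0, "rz": 0, "fingers": 1},
    {"x": 0, "y": 0, "z": 0, "rx": 0, "ry": 0, "rz": 0, "fingers": 1},
    {"x": 0, "y": 0, "z": 0, "rx": 0, "ry": 0, "rz": 0, "fingers": 1},
    {"x": 0, "y": 0, "z": 0, "rx": 0, "ry": 0, "rz": 0, "fingers": 1},
    {"x": 0, "y": 0, "z": 0, "rx": 0, "ry": 0, "rz": 0, "fingers": 1},
    {"x": 0, "y": 0, "z": 0, "rx": 0, "ry": 0, "rz": 0, "fingers": 1},
    {"x": 0, "y": 0, "z": 0, "rx": 0, "ry": 0, "rz": 0, "fingers": 1},
    {"x": 0, "y": 0, "z": 0, "rx": 0, "ry": 0, "rz": 0, "fingers": 1},
    {"x": 0, "y": 0, "z": 0, "rx": 0, "ry": 0, "rz": 0, "fingers": 1},
    {"x": 0, "y": 0, "z": 0, "rx": 0, "ry": 0, "rz": 0, "fingers": 1},
    {"x": 0, "y": 0, "z": 0, "rx": 0, "ry": 0, "rz": 0, "fingers": 1},
    {"x": 0, "y": 0, "z": 0, "rx": 0, "ry": 0, "rz": 0, "fingers": 1},
    {"x": 0, "y": 0, "z": 0, "rx": 0, "ry": 0, "rz": 0, "fingers": 1}
  ],
  "force": 35
}}

```text
time_s: 13.05
tool_pos: [0.5331, 0.0987, 0.2755]
tool_rot: [-180.0, 0.0, 66.7]
force: [-1.2, -0.4, -7.1]
grip_width: 0.0135
grasp_force: 35.0
```

Run:
```python
from cell import sensors, vision
import cv2,numpy as np,pickle
a=pickle.load(open("v2.pkl","rb"))["image"];b=vision.read_camera("scene")["image"]
ga,gb=[cv2.cvtColor(i,7).astype(np.float32) for i in(a,b)]
for n,(x,y) in dict(left=(180,140),right=(270,100)).items():
    print(n,cv2.phaseCorrelate(ga[y:y+50,x:x+35].copy(),gb[y:y+50,x:x+35].copy()))
o=sensors.get_obs();print(o["time_s"],o["tool_pos"],o["force"],o["grasp_force"])
```

```text
left ((0.06155648970650773, 0.019452059011893397), 1.0152273488044739)
right ((0.016472782350255954, -0.1645775451407019), 0.985594777531094)
13.1 [0.53312457 0.09876929 0.27550525] [-0.4050633  -0.07744571 -6.78920097] 34.99867603182793
```

The tray hasn't moved or drooped in nearly 4 s of holding, so I'm handing the job in.

```bash
python3 -c "
from cell import workorder
print(workorder.sign_off())"
```

```text
the job is handed in; nothing more can be done
None
```

The tray was lifted straight up by its bar at 35 N and held still for nearly 4 s, level to within about 1° by camera, with its underside about 7 cm above the rim; the battery and sockets stayed in place, and I handed the job in with the gripper still holding it.

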